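Click the food box lid shut

TASK

The blue lid of the food storage box is not properly shut: two or more corners of its rim still stand up. With the fingertips, press down every corner that stands up until all four corners of the rim have clicked shut, then take the hand away. Only press: do not pick up, tip or shove the box, which should stay where it stands, and leave the garlic, timer, plate and herb pan alone.

Things in the scene. Friction and masses are not known exactly. Their poses are not given: they have to be found in the camera images.
- storage_box: Loose food box, 0.6 to 0.95 kg: pale grey tub 158 x 118 mm, 58 mm high; lid 170 x 130 mm with light blue centre panel (top 60 mm up) and dark blue rim in four L-shaped corner sections 22 mm wide, each sliding up and down on its own; an orange seal band shows below raised ones only. Origin: centre of underside; x along the long side, away from the robot at yaw 0, y left, z up. Yaw within 0.6 rad.
- pad_front_left (a point): Centre of the top of the light blue round press mark (20 mm across) on the lid's corner section that is near the robot and to its left (front left), 68 mm along the box's x and 48 mm along its y from its middle. It moves with the section: 75.5 mm above the worktop while standing up, 67 mm when snapped shut.
- pad_front_right (a point): Centre of the top of the light blue round press mark (20 mm across) on the lid's corner section that is near the robot and to its right (front right), 68 mm along the box's x and 48 mm along its y from its middle. It moves with the section: 75.5 mm above the worktop while standing up, 67 mm when snapped shut.
- pad_rear_left (a point): Centre of the top of the light blue round press mark (20 mm across) on the lid's corner section that is far from the robot and to its left (rear left), 68 mm along the box's x and 48 mm along its y from its middle. It moves with the section: 75.5 mm above the worktop while standing up, 67 mm when snapped shut.
- pad_rear_right (a point): Centre of the top of the light blue round press mark (20 mm across) on the lid's corner section that is far from the robot and to its right (rear right), 68 mm along the box's x and 48 mm along its y from its middle. It moves with the section: 75.5 mm above the worktop while standing up, 67 mm when snapped shut.
- corner_front_left (a joint): Travel of the front left corner section: 0 = standing up (open), 0.0085 m = clicked shut. Over-centre snap: 8 to 10 N starts it down, resistance falls to nothing at half travel, then it snaps down and stays; let go earlier and it springs up again. Two to four of the corners stand up at the start, the others are shut.
- corner_front_right (a joint): Travel of the front right corner section: 0 = standing up (open), 0.0085 m = clicked shut. Over-centre snap: 8 to 10 N starts it down, resistance falls to nothing at half travel, then it snaps down and stays; let go earlier and it springs up again. Two to four of the corners stand up at the start, the others are shut.
- corner_rear_left (a joint): Travel of the rear left corner section: 0 = standing up (open), 0.0085 m = clicked shut. Over-centre snap: 8 to 10 N starts it down, resistance falls to nothing at half travel, then it snaps down and stays; let go earlier and it springs up again. Two to four of the corners stand up at the start, the others are shut.
- corner_rear_right (a joint): Travel of the rear right corner section: 0 = standing up (open), 0.0085 m = clicked shut. Over-centre snap: 8 to 10 N starts it down, resistance falls to nothing at half travel, then it snaps down and stays; let go earlier and it springs up again. Two to four of the corners stand up at the start, the others are shut.
- garlic: Loose garlic bulb, 60 mm wide and 59 mm high, bystander to the left of the box. Origin: centre of its underside.
- timer: Loose round white kitchen timer, 66 mm across and 48 mm high, bystander behind the box. Origin: centre of its underside.
- vegetables: Loose china plate with grilled vegetables, 204 mm across and 48 mm high, bystander to the right of the box. Origin: centre of its underside.
- herbs: Loose white rectangular pan of herbs, 99 x 185 mm and 55 mm high, bystander at the far left. Origin: centre of its underside.

How it is judged:
At the end, for the whole second after the job is handed in: All four corner sections of the lid rim are snapped down (joint over 7 mm of 8.5 mm); the box stands upright (within 0.05 rad), at rest and within 30 mm of where it stood; garlic, timer, plate and herb pan within 30 mm of where they stood (value of joint each of corner_front_left, corner_front_right, corner_rear_left, corner_rear_right above 0.007 m and distance of each of storage_box, garlic, timer, vegetables, herbs from where it was at the start of the episode below 0.03 m and angle between storage_box's own z axis and vertical below 0.05 rad and linear speed of storage_box below 0.01 m/s); the robot touches nothing.
It fails at once if the box is lifted off the worktop (height (world z) of storage_box above 0.012 m).
It fails at once if the box is shoved more than 40 mm or tipped (distance of storage_box from where it was at the start of the episode above 0.04 m or angle between storage_box's own z axis and vertical above 0.25 rad).
It fails at once if the garlic, timer, plate or herb pan is moved more than 30 mm, or tipped ((distance of garlic from where it was at the start of the episode above 0.03 m or angle between garlic's own z axis and vertical above 0.25 rad) or (distance of timer from where it was at the start of the episode above 0.03 m or angle between timer's own z axis and vertical above 0.25 rad) or (distance of vegetables from where it was at the start of the episode above 0.03 m or angle between vegetables's own z axis and vertical above 0.25 rad) or (distance of herbs from where it was at the start of the episode above 0.03 m or angle between herbs's own z axis and vertical above 0.25 rad)).
It also fails if it takes over 45 s, if anything falls off the work surface, if the arm or the gripper's body presses on something with over 40 N, if the wrist force passes 120 N, or if a joint passes its speed limit or range.

ROBOT

A 6-joint arm with a two-finger parallel gripper is mounted at the origin on a cart in front of the work surface, level with it; the furniture and walls round the work are solid. World frame = base frame: x ahead of the robot, y to its left, z up, the work surface at z = 0. Lengths are in m, angles in rad, forces in N, time in s.
With the tool pointing down it reaches from about 0.3 to 0.775 m from the base axis. Payload 14.6 kg.
Tool frame: the origin (TCP) lies where the fingers leave the gripper's body, on its centre line; the fingertips stand 97 mm ahead of it and the grasp point (between the pads) lies 78 mm ahead of it (ctrl.finger_overhang is the distance from the TCP to the fingertips, in m); z points along the fingers, y is the direction in which the jaws open and shut (so a half turn about z gives the same grasp; the last joint's range is limited). The gripper opens to 94 mm and grips with 3 to 60 N. Pads are 16 mm wide; open, the fingers measure 119 mm over their backs; the gripper's body (75 mm by 177 mm) begins 78 mm behind the grasp point.
Start: joints at [1.097, 0.3, 1.521, -0, 1.321, -0.067], TCP at [0.218, 0.505, 0.303] pointing down, gripper open.
Joint ranges: [-3.03, 3.03], [-0.79, 2.21], [0.23, 2.52], [-1.04, 4.18], [0, 3.07], [-2.55, 2.55]. Speed limits (rad/s): [2.22, 2.22, 2.57, 3.14, 3.14, 3.14].

INTERFACE

Orientations are given as [roll, pitch, yaw] about the fixed x, y, z axes, in that order (R = Rz(yaw) Ry(pitch) Rx(roll)).
In Python, from station import ctrl, imaging, hand_in gives the robot as it stands.
- The arm moves only by the shell command python3 -m pendant 'ROWS' [FORCE]. ROWS is JSON, a list of rows, each a list of 7 numbers: the shift along the tool's x, y, z normalised to -1 to 1, where 1 is 120 mm, then the turn, a rotation vector about the tool's x, y, z normalised to -1 to 1, where 1 is 30 degrees, then the closure, from -1 (fully open) to 1 (shut). A call has 1 to 10 rows; each row shifts and turns the commanded pose from where the row before left it, along the tool's axes as they then stand; what a row does not reach is not made up. A row lasts 1/12 s, in which the tool goes at most 41.7 mm and 7.16 degrees, less where a joint would pass 70% of its speed; a pose out of reach is approached as far as the arm can. A call with a number of a shift or a turn outside -1 to 1 is refused whole. A call with a gripper value outside its range is refused whole. The fingers move at their own pace and stop on an object; FORCE is the grip in N (left out, the last holds). Time passes only in rows, so rows that do not move let the fingers close. It gives the time, the measured TCP pose, the force and the opening at its end, in the units of the state.
- ctrl.get_obs(): the state, without advancing time (a new reading comes with each control period).
- imaging.camera(name): name is "side" or "top" or "wrist"; returns a dict with "image" (480x640x3 uint8, red, green, blue), "mtx" (3x3 intrinsics, pixels), "k1" (the pictures are not rectified: a ray, as slopes to the right and down, at radius r is drawn at 1 + k1 r^2 times it, then the intrinsics apply), "rvec" (rotation vector, rad) and "tvec" (3), from world to camera coordinates, as OpenCV has them. Camera axes: x right, y down, z forward; pixel columns grow to the right and rows downward; lengths in m; the calibration is good to about 2 mm. A picture is of the moment at which its call begins. There is no depth.
- hand_in(): hands the job in, once; it reports no verdict.
The state is a dict: "time_s": time; "qpos": joint angles; "joint_vel": joint speeds; "tau": joint torques, N m; "ee_pos": TCP position; "eef_rot": TCP orientation; "force": force on the tool from outside, world axes, zero at the start; "moment": the same for the moment, N m; "grip_width": finger opening in m.
Only numpy, scipy, OpenCV 4.12 (cv2) and the standard library are available. Lean on these libraries where they do the work, as an engineer would, in place of code of your own. Each camera call takes 0.05 s, during which the arm holds its last target.

## Working session

There is one attempt and no reset: what is moved stays moved. The work goes in short steps, Python scripts to look and compute and a shell command to move; the robot and the scene stay as the last step left them, time stands still between calls to the robot, and variables do not carry over. Pictures are saved under pics/ and viewed, and the job is handed in when it is done.

```bash
mkdir -p pics; ls; python3 - <<'E'
from station import ctrl, imaging
import cv2
o=ctrl.get_obs();print(o,ctrl.finger_overhang)
for n in ["side","top","wrist"]:
    c=imaging.camera(n);cv2.imwrite(f"pics/{n}0.png",c["image"][:,:,::-1])
    print(n,c["mtx"].tolist(),c["k1"],c["rvec"],c["tvec"])
E
```

```text
pics
{'time_s': 0.0, 'qpos': array([ 1.09741095e+00,  3.00470480e-01,  1.52161487e+00, -2.62207316e-05,
        1.32069640e+00, -6.66091422e-02]), 'joint_vel': array([-2.18761182e-03, -7.37497199e-05, -2.55067855e-03, -1.19663358e-04,
        6.29380587e-04, -1.31989157e-03]), 'tau': array([ 1.12009740e-03, -5.31801260e+01, -3.52730262e+01,  7.08900648e-02,
        2.44285783e-02, -1.34037778e-04]), 'ee_pos': array([0.21754551, 0.50497175, 0.30207231]), 'eef_rot': array([-3.14040450e+00, -5.38053858e-05,  2.73482289e+00]), 'force': array([-0.65257355, -0.02058475,  0.1079296 ]), 'moment': array([ 0.0125502 , -0.0601194 ,  0.00639775]), 'grip_width': 0.09379624696676006} 0.0972
side [[444.4617559102874, 0.0, 320.875164297265], [0.0, 444.4617559102874, 233.5870397805576], [0.0, 0.0, 1.0]] 0.038595104596628745 [ 0.09119197 -2.71262949  1.5105387 ] [0.60462619 0.02599525 1.03689538]
top [[589.3301900823884, 0.0, 316.13306365612124], [0.0, 589.3301900823884, 245.49545999435804], [0.0, 0.0, 1.0]] -0.059186561429430865 [ 2.30570632 -1.55973407  0.32740189] [-0.09106376  0.58578632  1.3634035 ]
wrist [[333.10722183794155, 0.0, 321.62106767944863], [0.0, 333.10722183794155, 244.31574326032282], [0.0, 0.0, 1.0]] -0.05864518662169286 [-2.45792876 -1.61726464 -0.1869519 ] [-0.54970518 -0.02511099  0.38880607]
```

View pics/side0.png

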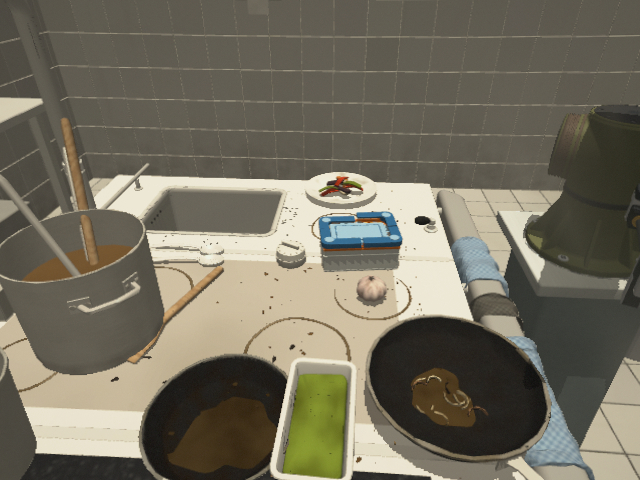

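View pics/top0.png

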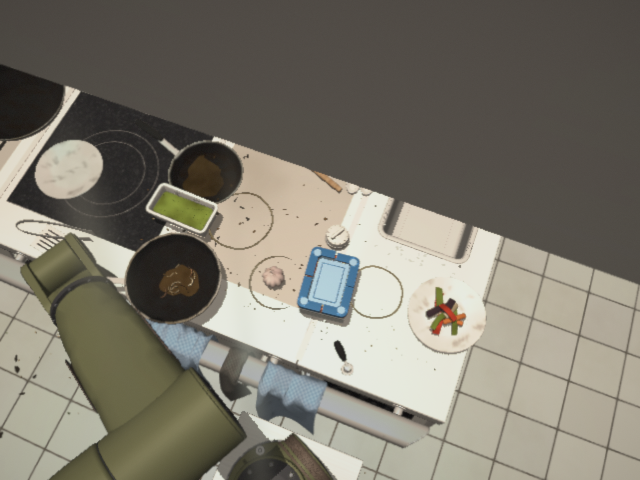

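View pics/wrist0.png

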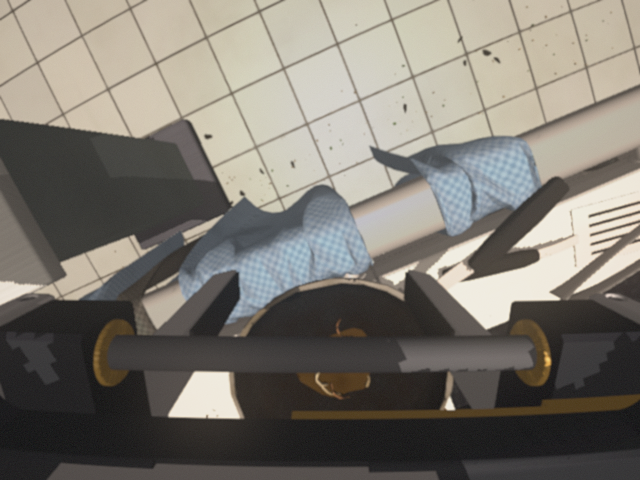

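The side view shows the box at about (360,235) with an orange seal band at its left and near side. The top view shows it at (330,283). I'll zoom in on both and measure.

```bash
cat > h.py <<'E'
import numpy as np, cv2
from station import ctrl, imaging
def cal(c): 
    R=cv2.Rodrigues(np.array(c["rvec"]))[0]; return R,np.array(c["tvec"]).ravel(),np.array(c["mtx"]),np.array([c["k1"],0,0,0.])
def ray(c,uv):
    R,t,K,d=cal(c)
    p=cv2.undistortPoints(np.array(uv,float).reshape(-1,1,2),K,d).reshape(-1,2)
    D=np.c_[p,np.ones(len(p))]@R; return -R.T@t,D
def onz(c,uv,z):
    o,D=ray(c,uv); return o+D*((z-o[2])/D[:,2])[:,None]
def proj(c,P):
    R,t,K,d=cal(c); return cv2.projectPoints(np.array(P,float).reshape(-1,1,3),np.array(c["rvec"],float),t,K,d)[0].reshape(-1,2)
E
python3 - <<'E'
from h import *
for n,(x,y,w,h) in dict(side=(300,190,120,90),top=(270,215,120,110)).items():
    c=imaging.camera(n);im=c["image"][:,:,::-1]
    cv2.imwrite(f"pics/{n}z.png",cv2.resize(im[y:y+h,x:x+w],None,fx=5,fy=5,interpolation=cv2.INTER_CUBIC))
    hsv=cv2.cvtColor(c["image"],cv2.COLOR_RGB2HSV)
    sub=np.zeros((480,640),np.uint8); sub[y:y+h,x:x+w]=1
    m=((hsv[...,0]>92)&(hsv[...,0]<115)&(hsv[...,1]>90)).astype(np.uint8)*sub
    li=cv2.findContours(m,cv2.RETR_EXTERNAL,cv2.CHAIN_APPROX_NONE)[0]
    k=max(li,key=cv2.contourArea); print(n,cv2.minAreaRect(k),cv2.contourArea(k))
    if n=="top":
        for z in (.067,.075): 
            P=onz(c,k.reshape(-1,2),z)[:,:2]; r=cv2.minAreaRect((P*1000).astype(np.float32));print(z,r)
    # light discs
    l=((hsv[...,0]>92)&(hsv[...,0]<115)&(hsv[...,1]>30)&(hsv[...,1]<150)&(hsv[...,2]>150)).astype(np.uint8)*sub
    nn,_,st,ce=cv2.connectedComponentsWithStats(l)
    for i in range(1,nn):
        if st[i,4]>5: print(n,st[i],ce[i],onz(c,[ce[i]],.071)[0])
E
```

```text
side ((359.9698791503906, 229.61122131347656), (34.861328125, 81.51249694824219), 88.05851745605469) 1135.0
side [357 212  14   1  14] [363.5 212. ] [0.50699074 0.00338531 0.071     ]
side [381 212  13   6  48] [386.4375     214.08333333] [0.45479931 0.00992025 0.071     ]
side [319 217  12   6  46] [325.39130435 218.97826087] [0.59286661 0.04128164 0.071     ]
side [332 216  16   1  16] [339.5 216. ] [0.56165513 0.02565879 0.071     ]
side [324 223  65  20 873] [356.03436426 230.97365407] [0.52405358 0.08866811 0.071     ]
side [389 233  13   8  55] [394.61818182 236.52727273] [0.44310705 0.10588468 0.071     ]
side [360 240   3   3   7] [361.28571429 240.85714286] [0.51314101 0.12734329 0.071     ]
top ((341.32452392578125, 285.4941711425781), (24.130659103393555, 61.63372802734375), 15.154067993164062) 513.0
0.067 ((522.4815063476562, 41.84132766723633), (166.22628784179688, 61.12062454223633), 7.038898468017578)
0.075 ((519.676025390625, 41.125553131103516), (165.28787231445312, 60.775569915771484), 7.038898468017578)
top [310 247  26  11 138] [320.7173913  252.24637681] [0.58502108 0.12346913 0.071     ]
top [ 297  253   63   63 2335] [329.43254818 285.99271949] [0.50676605 0.06858863 0.071     ]
top [306 258  10  16  93] [310.09677419 266.55913978] [0.53763568 0.13409448 0.071     ]
```

```bash
sleep 0
```

```text
(no output)
```

View pics/sidez.png

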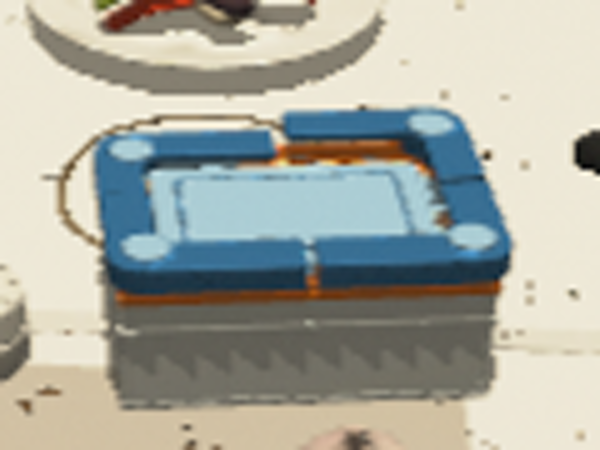

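View pics/topz.png

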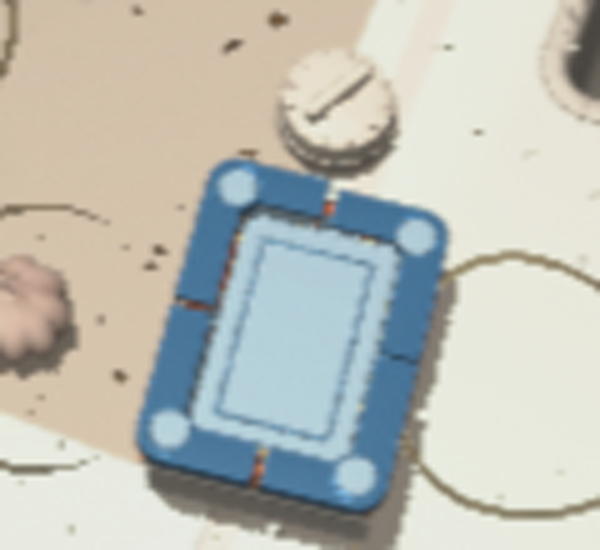

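Reading the pictures:
- **Side zoom:** orange shows under both near-side corners, which are the left ones. Front right, at the upper right of the zoom, stands a step above rear right.
- **So:** FL, RL and FR stand up, and RR is shut.
- **Top zoom:** the pads are at (237,187), (417,237), (169,429) and (355,476), so they can be placed accurately.

```bash
python3 - <<'E'
from h import *
c=imaging.camera("top"); s=imaging.camera("side")
z={'RL':(.0755,237,187),'RR':(.067,417,237),'FL':(.0755,169,429),'FR':(.0755,355,476)}
zs={'RL':(146,246),'RR':(131,149),'FL':(474,236),'FR':(433,124)}
P={}
for k,(h,u,v) in z.items():
    uv=[(u+.5)/5+270-.5,(v+.5)/5+215-.5]; P[k]=onz(c,[uv],h)[0]
    a,b=zs[k]; us=[(a+.5)/5+300-.5,(b+.5)/5+190-.5]
    o1,d1=ray(c,[uv]);o2,d2=ray(s,[us]); A=np.c_[d1[0],-d2[0]]; t=np.linalg.lstsq(A,o2-o1,rcond=None)[0]
    X1=o1+d1[0]*t[0];X2=o2+d2[0]*t[1]
    print(k,P[k].round(4),"tri",((X1+X2)/2).round(4),"gap",np.linalg.norm(X1-X2).round(4),"sidez",onz(s,[us],h)[0].round(4))
q=np.array([P[k][:2] for k in ['RL','RR','FL','FR']])
l=np.array([[68,48],[68,-48],[-68,48],[-68,-48]])/1000
m=q.mean(0);H=l.T@(q-m);yaw=np.arctan2(H[0,1]-H[1,0],H[0,0]+H[1,1])
R=np.array([[np.cos(yaw),-np.sin(yaw)],[np.sin(yaw),np.cos(yaw)]])
print(m,yaw); print((l@R.T+m).round(4)); print((q-m-l@R.T).round(4))
E
```

```text
RL [0.5803 0.132  0.0755] tri [0.5802 0.1319 0.0761] gap 0.0003 sidez [0.5804 0.1308 0.0755]
RR [0.5923 0.0363 0.067 ] tri [0.5922 0.0363 0.067 ] gap 0.0 sidez [0.5922 0.0362 0.067 ]
FL [0.4453 0.1148 0.0755] tri [0.4449 0.1148 0.0759] gap 0.0006 sidez [0.4445 0.1142 0.0755]
FR [0.457  0.0194 0.0755] tri [0.4566 0.0195 0.0756] gap 0.0008 sidez [0.4562 0.0195 0.0755]
[0.51871327 0.07561072] 0.1248548165792086
[[0.5802 0.1317]
 [0.5922 0.0365]
 [0.4453 0.1148]
 [0.4572 0.0195]]
[[ 0.0001  0.0003]
 [ 0.0001 -0.0002]
 [ 0.     -0.    ]
 [-0.0002 -0.0001]]
```

The residuals are under 0.5 mm, and the triangulated heights agree: RR is shut at 67.0 mm, and the other three are at about 75.5 mm. I'll shut the fingers and move above FL.

```bash
python3 -m pendant '[[-0.15,-0.112,0,0,0,0,1],[-0.15,-0.112,0,0,0,0,1],[-0.15,-0.112,0,0,0,0,1],[-0.15,-0.112,0,0,0,0,1],[-0.15,-0.112,0,0,0,0,1],[-0.15,-0.112,0,0,0,0,1],[-0.15,-0.112,0,0,0,0,1],[-0.15,-0.112,0,0,0,0,1],[-0.15,-0.112,0,0,0,0,1],[-0.15,-0.112,0,0,0,0,1]]' 30; python3 -m pendant '[[-0.15,-0.112,0,0,0,0,1],[-0.15,-0.112,0,0,0,0,1],[-0.15,-0.112,0,0,0,0,1],[-0.15,-0.112,0,0,0,0,1],[-0.15,-0.112,0,0,0,0,1],[-0.15,-0.112,0,0,0,0,1],[-0.15,-0.112,0,0,0,0,1],[-0.15,-0.112,0,0,0,0,1],[-0.15,-0.112,0,0,0,0,1],[-0.15,-0.112,0,0,0,0,1]]'; python3 -m pendant '[[0,0,0,0,0,0.2,1],[0,0,0,0,0,0.2,1],[0,0,0,0,0,0.2,1],[0,0,0,0,0,0.2,1],[0,0,0,0,0,0.2,1],[0,0,0,0,0,0.2,1],[0,0,0,0,0,0.2,1],[0,0,0,0,0,0.2,1],[0,0,0,0,0,0.2,1],[0,0,0,0,0,0.2,1]]'
cat >> h.py <<'E'
from scipy.spatial.transform import Rotation as Rn
PADS={'RL':(.5802,.1317),'RR':(.5922,.0365),'FL':(.4453,.1148),'FR':(.4572,.0195)}
def go(k,ztip):
    o=ctrl.get_obs(); R=Rn.from_euler('xyz',o['eef_rot']).as_matrix()
    tip=o['ee_pos']+R[:,2]*ctrl.finger_overhang
    d=R.T@(np.array([*PADS[k],ztip])-tip)
    print(k,'t',round(o['time_s'],2),'tip',tip.round(4),'rot',o['eef_rot'].round(3),'F',o['force'].round(2),'w',round(o['grip_width'],4),'units',(d/.12).round(4))
E
python3 -c "from h import *;go('FL',.09)"
```

```text
time_s: 1.18
ee_pos: [0.3301, 0.3094, 0.3027]
eef_rot: [3.141, 0.0, 2.735]
force: [-0.0, -0.5, 0.5]
grip_width: 0.0308
time_s: 2.02
ee_pos: [0.4423, 0.1148, 0.3027]
eef_rot: [3.141, 0.0, 2.735]
force: [0.7, 0.1, 0.1]
grip_width: 0.0004
time_s: 2.85
ee_pos: [0.4419, 0.1158, 0.3027]
eef_rot: [3.142, 0.0, 1.682]
force: [0.5, 0.6, 0.7]
grip_width: 0.0004
FL t 2.85 tip [0.4419 0.1158 0.2055] rot [3.142 0.    1.682] F [0.45 0.6  0.7 ] w 0.0004 units [-0.0114  0.0276  0.9622]
```

```bash
python3 -m pendant '[[-0.011,0.028,0.16,0,0,0,1],[0,0,0.16,0,0,0,1],[0,0,0.16,0,0,0,1],[0,0,0.16,0,0,0,1],[0,0,0.16,0,0,0,1],[0,0,0.1,0,0,0,1],[0,0,0.06,0,0,0,1],[0,0,0,0,0,0,1],[0,0,0,0,0,0,1]]'
python3 - <<'E'
from h import *
go('FL',.067)
for n,(x,y,w,h) in dict(side=(300,150,160,120),top=(230,215,160,120)).items():
    im=imaging.camera(n)["image"][:,:,::-1]
    cv2.imwrite(f"pics/{n}1.png",cv2.resize(im[y:y+h,x:x+w],None,fx=4,fy=4,interpolation=cv2.INTER_CUBIC))
E
```

```text
time_s: 3.6
ee_pos: [0.4455, 0.1149, 0.1878]
eef_rot: [3.141, -0.0, 1.688]
force: [-0.5, -0.5, -0.5]
grip_width: 0.0005
FL t 3.6 tip [0.4456 0.1149 0.0906] rot [ 3.141 -0.     1.688] F [-0.55 -0.49 -0.5 ] w 0.0005 units [-0.0006 -0.0023  0.1969]
```

View pics/side1.png

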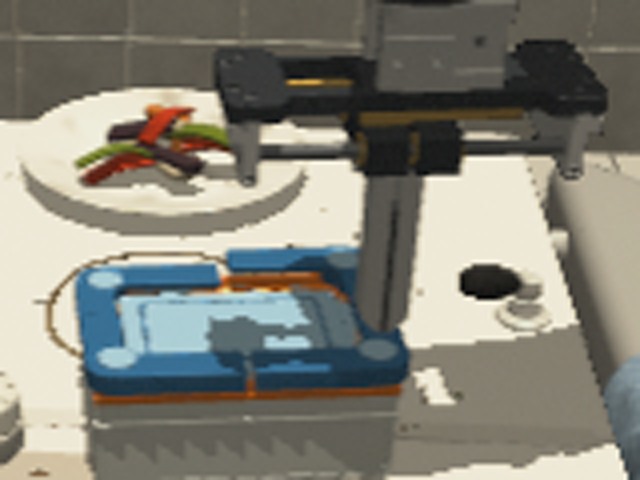

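The shut fingertips sit straight above the FL pad, at about (380,330) in the zoom. Now I'll press slowly.

```bash
python3 -m pendant '[[0,0,0.04,0,0,0,1],[0,0,0.04,0,0,0,1],[0,0,0.03,0,0,0,1],[0,0,0.02,0,0,0,1],[0,0,0.02,0,0,0,1],[0,0,0.02,0,0,0,1],[0,0,0.02,0,0,0,1],[0,0,0,0,0,0,1]]'
python3 -c "from h import *;go('FL',.067)"
```

```text
time_s: 4.37
ee_pos: [0.4454, 0.1149, 0.1643]
eef_rot: [-3.141, -0.0, 1.688]
force: [-0.0, -0.6, 0.2]
grip_width: 0.0004
FL t 4.37 tip [0.4454 0.1149 0.0671] rot [-3.141 -0.     1.688] F [-0.   -0.64  0.22] w 0.0004 units [-0.0006 -0.0006  0.0007]
```

```bash
python3 -m pendant '[[0,0,0.008,0,0,0,1],[0,0,0,0,0,0,1]]'
python3 -m pendant '[[0,0,-0.1,0,0,0,1],[0,0,-0.1,0,0,0,1],[0,0,0,0,0,0,1]]'
python3 -c "from h import *;go('FR',.09)"
```

```text
time_s: 4.53
ee_pos: [0.4454, 0.115, 0.164]
eef_rot: [3.142, -0.0, 1.688]
force: [-1.9, -0.2, 6.9]
grip_width: 0.0009
time_s: 4.78
ee_pos: [0.4461, 0.115, 0.1894]
eef_rot: [3.139, -0.0, 1.688]
force: [0.1, 0.3, 0.5]
grip_width: 0.0004
FR t 4.78 tip [0.4463 0.115  0.0922] rot [ 3.139 -0.     1.688] F [0.12 0.29 0.54] w 0.0004 units [-0.8014 -0.0029  0.0181]
```

At 67 mm the tip met a firm stop (7 N), so FL has snapped shut. Next is FR.

```bash
python3 -m pendant '[[-0.16,0,0,0,0,0,1],[-0.16,0,0,0,0,0,1],[-0.16,0,0,0,0,0,1],[-0.16,0,0,0,0,0,1],[-0.16,0,0,0,0,0,1],[0,0,0,0,0,0,1],[0,0,0,0,0,0,1]]'
python3 - <<'E'
from h import *
go('FR',.067)
im=np.hstack([cv2.resize(imaging.camera(n)["image"][y:y+120,x:x+100,::-1],None,fx=4,fy=4,interpolation=cv2.INTER_CUBIC) for n,x,y in (("side",310,170),("top",280,225))])
cv2.imwrite("pics/b.png",im)
E
```

```text
time_s: 5.37
ee_pos: [0.4565, 0.0191, 0.1872]
eef_rot: [-3.141, -0.0, 1.686]
force: [-0.6, -0.6, 0.1]
grip_width: 0.0005
FR t 5.37 tip [0.4564 0.0191 0.09  ] rot [-3.141 -0.     1.686] F [-0.6  -0.58  0.14] w 0.0005 units [0.0022 0.0068 0.1916]
```

View pics/b.png

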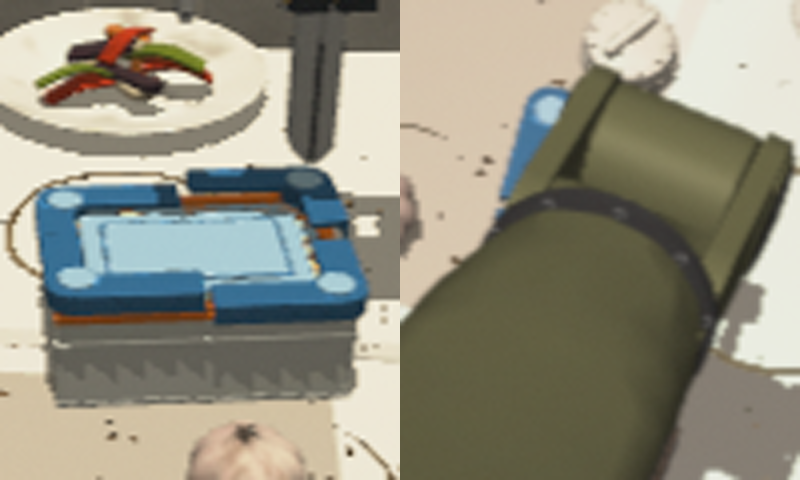

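FL now sits low at (338,283), with no orange below it. FR, at (305,180), still stands up under the tip.

```bash
python3 -m pendant '[[0.002,0.007,0.04,0,0,0,1],[0,0,0.04,0,0,0,1],[0,0,0.03,0,0,0,1],[0,0,0.02,0,0,0,1],[0,0,0.02,0,0,0,1],[0,0,0.02,0,0,0,1],[0,0,0.022,0,0,0,1],[0,0,0.008,0,0,0,1],[0,0,0,0,0,0,1]]'
python3 -m pendant '[[0,0,-0.1,0,0,0,1],[0,0,-0.1,0,0,0,1],[0,0,0,0,0,0,1]]'
python3 -c "from h import *;go('RL',.09)"
```

```text
time_s: 6.22
ee_pos: [0.4574, 0.0199, 0.164]
eef_rot: [3.142, 0.0, 1.688]
force: [-3.9, 0.5, 8.5]
grip_width: 0.0002
time_s: 6.47
ee_pos: [0.4581, 0.0199, 0.1892]
eef_rot: [3.139, 0.0, 1.688]
force: [-0.1, -0.3, 0.6]
grip_width: 0.0003
RL t 6.47 tip [0.4583 0.0199 0.092 ] rot [3.139 0.    1.688] F [-0.06 -0.33  0.63] w 0.0003 units [0.8072 1.1172 0.0195]
```

```bash
python3 -m pendant '[[0.101,0.14,0,0,0,0,1],[0.101,0.14,0,0,0,0,1],[0.101,0.14,0,0,0,0,1],[0.101,0.14,0,0,0,0,1],[0.101,0.14,0,0,0,0,1],[0.101,0.14,0,0,0,0,1],[0.101,0.14,0,0,0,0,1],[0.101,0.14,0,0,0,0,1],[0,0,0,0,0,0,1],[0,0,0,0,0,0,1]]'
python3 - <<'E'
from h import *
go('RL',.067)
im=np.hstack([cv2.resize(imaging.camera(n)["image"][y:y+120,x:x+100,::-1],None,fx=4,fy=4,interpolation=cv2.INTER_CUBIC) for n,x,y in (("side",310,170),("top",280,225))])
cv2.imwrite("pics/c.png",im)
E
```

```text
time_s: 7.3
ee_pos: [0.5794, 0.1322, 0.1864]
eef_rot: [-3.14, 0.0, 1.689]
force: [-0.2, 0.1, -0.1]
grip_width: 0.0004
RL t 7.3 tip [0.5793 0.1321 0.0892] rot [-3.14   0.     1.689] F [-0.16  0.1  -0.12] w 0.0004 units [-0.0044  0.0073  0.1849]
```

View pics/c.png

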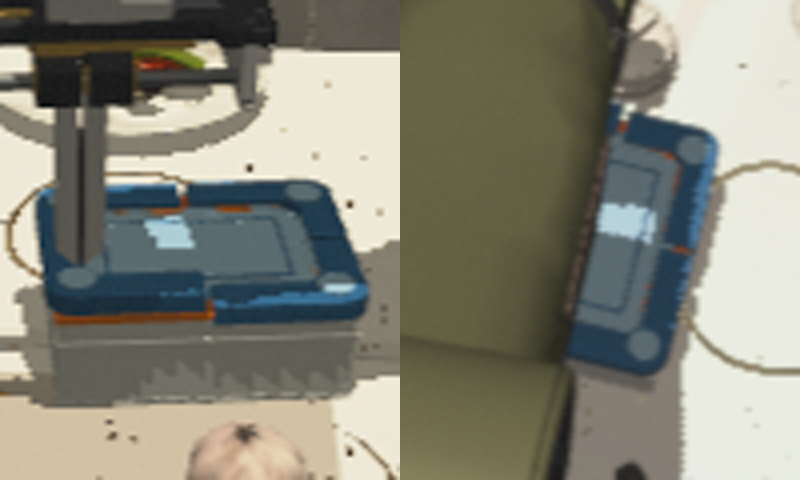

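FR has dropped level, and RL at (80,275) is still up under the tip. I'll press RL.

```bash
python3 -m pendant '[[-0.004,0.007,0.035,0,0,0,1],[0,0,0.035,0,0,0,1],[0,0,0.03,0,0,0,1],[0,0,0.02,0,0,0,1],[0,0,0.02,0,0,0,1],[0,0,0.02,0,0,0,1],[0,0,0.022,0,0,0,1],[0,0,0.01,0,0,0,1],[0,0,0,0,0,0,1]]'
python3 -m pendant '[[0,0,-0.1,0,0,0,1],[0,0,-0.1,0,0,0,1],[0,0,0,0,0,0,1]]'
python3 -c "from h import *;go('RR',.09)"
```

```text
time_s: 8.15
ee_pos: [0.5804, 0.1314, 0.1644]
eef_rot: [-3.141, -0.0, 1.688]
force: [0.8, 0.3, -0.3]
grip_width: 0.0003
time_s: 8.4
ee_pos: [0.5814, 0.1317, 0.1921]
eef_rot: [3.137, -0.0, 1.688]
force: [1.2, -0.6, 0.3]
grip_width: 0.0005
RR t 8.4 tip [0.5818 0.1317 0.0949] rot [ 3.137 -0.     1.688] F [ 1.21 -0.61  0.3 ] w 0.0005 units [-0.7982 -0.0067  0.0405]
```

Force fell to zero by 67.2 mm, which fits a snap. I'll lift and back off to see the whole lid.

```bash
python3 -m pendant '[[0,0,-0.2,0,0,0,1],[0,0,-0.2,0,0,0,1],[0,0,-0.2,0,0,0,1],[0,0,-0.2,0,0,0,1],[0.2,-0.1,-0.1,0,0,0,1],[0.25,-0.2,0,0,0,0,1],[0.25,-0.2,0,0,0,0,1],[0.25,-0.2,0,0,0,0,1],[0.25,-0.2,0,0,0,0,1],[0.25,-0.2,0,0,0,0,1]]'
python3 -m pendant '[[0.25,-0.1,0,0,0,0,1],[0.25,-0.1,0,0,0,0,1],[0.25,-0.1,0,0,0,0,1],[0.25,-0.1,0,0,0,0,1],[0,0,0,0,0,0,1],[0,0,0,0,0,0,1]]'
python3 - <<'E'
from h import *
im=np.hstack([cv2.resize(imaging.camera(n)["image"][y:y+120,x:x+100,::-1],None,fx=4,fy=4,interpolation=cv2.INTER_CUBIC) for n,x,y in (("side",310,170),("top",280,225))])
cv2.imwrite("pics/d.png",im)
E
```

```text
time_s: 9.23
ee_pos: [0.4276, 0.2898, 0.2974]
eef_rot: [3.14, -0.001, 1.687]
force: [0.1, -0.5, 0.2]
grip_width: 0.001
time_s: 9.73
ee_pos: [0.3666, 0.4034, 0.297]
eef_rot: [3.141, -0.0, 1.69]
force: [0.1, -0.5, -0.3]
grip_width: 0.0007
```

View pics/d.png

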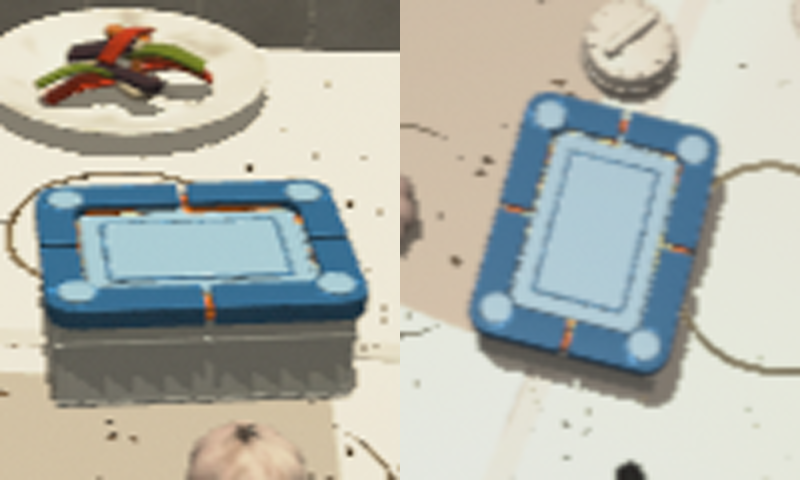

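The outer orange band is gone and the rim looks level. I'll check the heights by triangulating the four pads.

```bash
python3 - <<'E'
from h import *
c=imaging.camera("top"); s=imaging.camera("side")
T={'RL':(150,114),'RR':(294,150),'FL':(97,308),'FR':(245,346)}
S={'RL':(77,290),'RR':(66,201),'FL':(337,283),'FR':(304,191)}
f=lambda p,x,y:[(p[0]+.5)/4+x-.5,(p[1]+.5)/4+y-.5]
for k in T:
    o1,d1=ray(c,[f(T[k],280,225)]);o2,d2=ray(s,[f(S[k],310,170)])
    t=np.linalg.lstsq(np.c_[d1[0],-d2[0]],o2-o1,rcond=None)[0]
    print(k,((o1+d1[0]*t[0]+o2+d2[0]*t[1])/2).round(4),PADS[k])
E
```

```text
RL [0.5803 0.1317 0.0679] (0.5802, 0.1317)
RR [0.592  0.036  0.0659] (0.5922, 0.0365)
FL [0.4451 0.1138 0.0665] (0.4453, 0.1148)
FR [0.4567 0.0182 0.0669] (0.4572, 0.0195)
```

All four pads are at 67 mm within about 1 mm, and the box hasn't moved by more than about 1 mm. The hand is clear, so I'm handing in.

```bash
python3 -c "
from station import ctrl,hand_in
print(ctrl.get_obs()['force']);print(hand_in())"
```

```text
[-0.02695525  0.0888894  -0.56395205]
the job is handed in; nothing more can be done
None
```

All four corners of the lid appear to be clicked shut, and I handed the job in at about 10 s of the 45 s allowed; it reports no verdict. Three corners stood up at the start: front left, front right and rear left. I pressed each with the closed fingertips, then lifted the hand well clear. Rear right was already shut, so I left it alone.

- **Pad heights:** after pressing, the four pads measured 65.9 to 67.9 mm from the two camera views, against 67 mm when shut and 75.5 mm when up. The pictures show no orange band below the outside of the rim. A little orange still shows in the seams between sections and along the inner edge of the rim.
- **Contact force:** front left and front right met a firm stop at 67 mm (about 7 and 8.5 N). For rear left I only saw the force drop to zero at about 67 mm, so its shut reading rests on the pictures.
- **Box and bystanders:** the box moved no more than about 1.5 mm, which is within measuring error. The timer, plate and garlic looked undisturbed in the last pictures, but I didn't measure them. The herb pan was outside those crops, so I didn't check it.

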